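# Stand up the toppled glass cell and hold it in the light path of the gauge

## Robot

A 6-joint arm with a two-finger parallel gripper is mounted at the origin on a cart in front of the work surface, level with it; the furniture and walls round the work are solid. World frame = base frame: x ahead of the robot, y to its left, z up, the work surface at z = 0. Lengths are in m, angles in rad, forces in N, time in s.
With the tool pointing down it reaches from about 0.375 to 0.9 m from the base axis. Payload 3.1 kg.
Tool frame: the origin (TCP) lies midway between the tips of the shut fingers; the grasp point (between the pads) lies 19 mm behind it; z points along the fingers, y is the line along which they close (so a half turn about z gives the same grasp; the last joint's range is limited). The gripper opens to 87 mm and grips with 3 to 60 N. Pads are 19 mm wide; open, the fingers measure 117 mm over their backs; the gripper's body (75 mm by 190 mm) begins 51 mm behind the grasp point.
Start: joints at [1.028, 0.527, 1.433, -0, 1.181, -0.178], TCP at [0.223, 0.584, 0.223] pointing down, gripper open.
Joint ranges: [-3.08, 3.08], [-0.75, 2.2], [0.22, 2.44], [-1.43, 4.57], [0, 2.65], [-2.85, 2.85]. Speed limits (rad/s): [2.79, 2.79, 3.14, 3.14, 3.14, 3.14].

## Interface

Orientations are given as a 3x3 rotation matrix whose columns are the frame's x, y, z axes.
In Python, from bench import bot gives the robot as it stands.
- The arm moves only by the shell command python3 shift.py 'ROWS' [FORCE]. ROWS is a JSON object whose key "increments" holds a list of rows, 1 to 20 of them, each of 5 numbers: dx, dy, dz in units of 25 mm, then a turn about the tool's z in units of 0.25 rad, then the finger opening in m; each row shifts and turns the commanded pose from where the row before left it, along the tool's axes as they then stand; what a row does not reach is not made up. A row lasts 1/8 s, in which the tool goes at most 0.0625 m and 0.188 rad, less where a joint would pass 70% of its speed; a pose out of reach is approached as far as the arm can. The fingers move at their own pace and stop on an object; FORCE is the grip in N (left out, the last holds). Time passes only in rows, so rows that do not move let the fingers close. It prints the time, the measured TCP pose, the force, the opening and the grip force at its end. Input that does not fit is refused with a message, and nothing moves.
- bot.get_state(): the state, without advancing time (a new reading comes with each control period).
- bot.snapshot(name): name is "side" or "top" or "wrist"; returns a dict with "color" (480x640x3 uint8, red, green, blue), "fx", "fy", "cx", "cy" (pixels), "xyz" and "orientation" of the camera in the world; the wrist camera has in their place "tool_from_camera" (4x4, takes a point from camera to tool coordinates, whose origin is the TCP and whose axes are the flange's). Camera axes: x right, y down, z forward; pixel columns grow to the right and rows downward; lengths in m; the calibration is good to about 2 mm. A picture is of the moment at which its call begins: read the wrist's pose just before it. There is no depth.
- bot.finish_job(): hands the job in; it is judged then, once.
The state is a dict: "clock": time; "qpos": joint angles; "qd": joint speeds; "joint_efforts": joint torques, N m; "eef_pos": TCP position; "tcp_rot": TCP orientation; "contact_force": force on the tool from outside, world axes, zero at the start; "wrist_torque": the same for the moment, N m; "finger_gap": finger opening in m; "gripper_force": force on a finger pad.
Only numpy, scipy, OpenCV 4.12 (cv2) and the standard library are available. Lean on these libraries where they do the work, as an engineer would, in place of code of your own. Each camera call takes 0.05 s, during which the arm holds its last target. There are 200 camera calls.

## Task

The green glass reference cell has been knocked over: stand it upright on the desk, end with the orange-banded cap up, and let go of it. Then take it by its two white frosted faces and hold it upright in mid-air in the light gauge, midway between lamp and receiver, so that the light goes through the middle of its two clear green faces, square to them; finish while still holding it there, clear of the gauge. The fingers must never touch the clear faces, and the metal dish and the black loupe must stay where they are.

Things in the scene. Friction and masses are not known exactly. Their poses are not given: they have to be found in the camera images.
- cell: Green glass cell, 38 x 26 x 90 mm, 0.13 kg. Origin: centre of foot's underside. z: along its length, foot to cap. x: through the clear green faces, 34 mm apart; the light must go along x. y: through the white frosted faces, 26 mm apart; grip here. Black foot (z 0-8 mm) and cap (z 80-90, orange band) are 38 (x) by 24 mm (y): 2 mm proud of the clear faces, 1 mm behind the frosted. Glass: z 8-80.
- clear_a: Clear green face at x = +17 mm of the cell, 21 x 70 mm; origin at its centre, axes as the cell's. Not to be touched by the fingers.
- clear_b: Clear green face at x = -17 mm of the cell, 21 x 70 mm; origin at its centre, axes as the cell's. Not to be touched by the fingers.
- frosted_a: White frosted face at y = +13 mm of the cell, 33 mm (x) by 71 mm (z); origin at its centre, 44 mm above the underside of the foot, axes as the cell's.
- frosted_b: White frosted face at y = -13 mm of the cell, 33 mm (x) by 71 mm (z); origin at its centre, 44 mm above the underside of the foot, axes as the cell's.
- cell_mid (a point): Centre of the glass of the cell, on its axis, 44 mm above the underside of the foot; axes as the cell's. At the start the cell lies flat on the desk on one clear side, resting on foot and cap: long axis level, 19 mm high, the other clear face up, the frosted faces upright at its sides.
- cell_cap (a point): Centre of the top of the cell's cap, on its axis, 90 mm above the underside of the foot. At the start the cap points to the robot's left (+y), turned up to 23 degrees either way. Upright, the cell stands freely on its foot.
- gauge: Light gauge, fixed: base plate 80 (x) x 236 (y) x 12 mm, two grey heads 56 x 44 mm, 102 mm high (a knob to 110), at y = +93 mm (lamp, brass ring, yellow lens) and -93 mm (receiver, blue ring, dark window). Snouts of 30 mm diameter reach inward to y = +-55 mm: 110 mm free between. Origin: under the plate's centre, on the desk. x points away from the robot, turned up to 20 degrees either way.
- beam_mid (a point): Middle of the light path, midway between lamp and receiver: 80 mm above the desk, straight above the gauge's origin; axes as the gauge's. The light is a thin level beam along y.
- screw_dish: Bystander: round metal dish, 82 mm across, 16 mm high, loose on the desk; origin at the centre of its underside.
- loupe: Bystander: black ring-shaped loupe, 39 mm across, 26 mm high, loose; origin at the centre of its underside.

How it is judged:
By the outcome, as a careful person would: the job done as asked, in the order asked, and still so for the second after the job is handed in, while the arm keeps its last pose, push and grip.
It also fails if it takes over 64 s, if anything falls off the work surface, if the arm or the gripper's body presses on something with over 40 N, if the wrist force passes 120 N, or if a joint passes its speed limit or range.

## Working session

There is one attempt and no reset: what is moved stays moved. The work goes in short steps, Python scripts to look and compute and a shell command to move; the robot and the scene stay as the last step left them, time stands still between calls to the robot, and variables do not carry over. Pictures are saved under pics/ and viewed, at most 10 in all, crops included, and the job is handed in when it is done.

```bash
ls; mkdir -p pics; python3 - <<'E'
from bench import bot
import cv2,numpy as np
s=bot.get_state();print(s)
for n in("top","side"):
    d=bot.snapshot(n);cv2.imwrite(f"pics/{n}0.png",d["color"][:,:,::-1]);print({k:v for k,v in d.items() if k!="color"})
E
```

```text
bench.py
pics
shift.py
{'clock': 0.0, 'qpos': array([ 1.02749802e+00,  5.28468942e-01,  1.43393066e+00, -2.70440475e-05,
        1.18137487e+00, -1.78527043e-01]), 'qd': array([-0.00061259, -0.00061003, -0.00199358, -0.0014244 , -0.00076244,
       -0.00046862]), 'joint_efforts': array([ 8.28648638e-06, -4.40029800e+01, -1.76588112e+01,  6.32748543e-02,
        5.80772536e-02, -1.58119556e-04]), 'eef_pos': array([0.22256417, 0.58323247, 0.22156091]), 'tcp_rot': array([[-9.34208856e-01,  3.56724809e-01, -1.10649876e-03],
       [ 3.56726341e-01,  9.34207033e-01, -1.88058494e-03],
       [ 3.62847617e-04, -2.15157635e-03, -9.99997620e-01]]), 'contact_force': array([ 0.25028224,  0.7460549 , -0.26491525]), 'wrist_torque': array([0.01039713, 0.03205473, 0.0250485 ]), 'gripper_force': 0.0, 'finger_gap': 0.08700285567520646}
{'fx': 457.4255367282409, 'fy': 457.4255367282409, 'cx': 318.8206594776161, 'cy': 247.8004165484085, 'xyz': array([0.37344753, 0.31958502, 0.88999284]), 'orientation': array([[-0.14006289, -0.96322169,  0.22931718],
       [-0.9901355 ,  0.1371311 , -0.02875317],
       [-0.00375084, -0.23108234, -0.97292697]])}
{'fx': 605.0315348648181, 'fy': 605.0315348648181, 'cx': 324.01205859187064, 'cy': 236.1143483353072, 'xyz': array([ 0.17187912, -0.29987914,  0.50274488]), 'orientation': array([[ 0.85890549, -0.24541137,  0.44950485],
       [-0.51208475, -0.42372859,  0.74714342],
       [ 0.00711057, -0.87191017, -0.48961423]])}
```

View pics/top0.png

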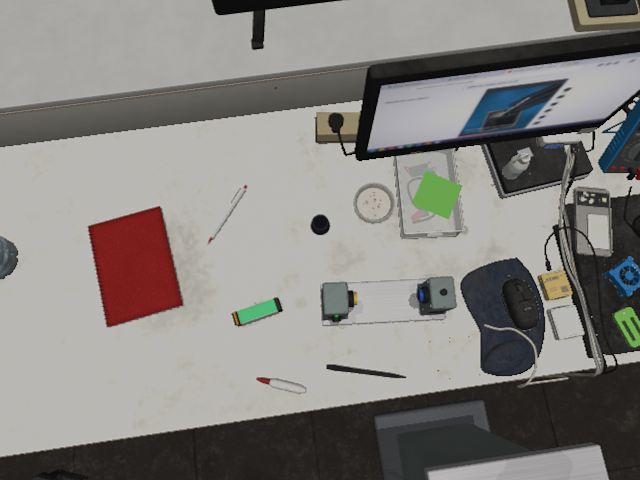

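View pics/side0.png

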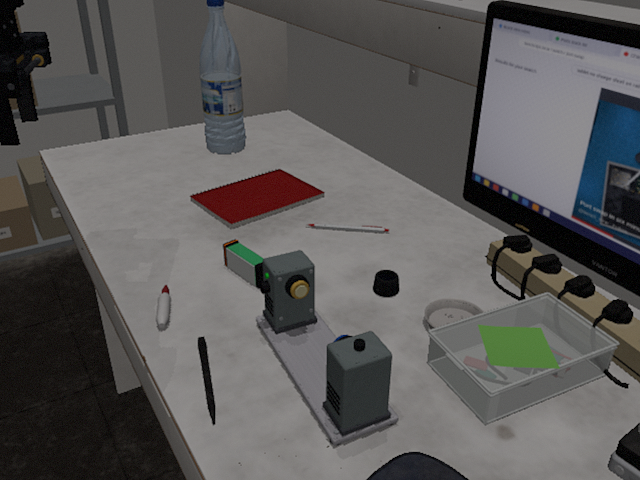

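The top view shows the cell at about (257,312), with its orange cap at the left end (237,318). The gauge runs from the lamp (335,302) to the receiver (437,295). The loupe is at (320,225) and the dish at (373,204). In the side view the lamp head hides the foot end of the cell, so I'll get rough positions from the top view and then refine with the wrist camera.

```bash
cat > h.py <<'E'
import numpy as np, cv2
from bench import bot
class Cam:
    def __init__(s,name,save=None):
        st=bot.get_state(); d=bot.snapshot(name); s.im=d["color"]; s.K=np.array([[d["fx"],0,d["cx"]],[0,d["fy"],d["cy"]],[0,0,1]])
        if name=="wrist":
            T=np.eye(4);T[:3,:3]=st["tcp_rot"];T[:3,3]=st["eef_pos"];T=T@d["tool_from_camera"];s.R=T[:3,:3];s.c=T[:3,3]
        else: s.R=np.array(d["orientation"]);s.c=np.array(d["xyz"])
        s.hsv=cv2.cvtColor(s.im,cv2.COLOR_RGB2HSV)
        if save: cv2.imwrite("pics/"+save,s.im[:,:,::-1])
    def plane(s,uv,z):
        uv=np.atleast_2d(uv).astype(float);r=(s.R@np.linalg.inv(s.K)@np.c_[uv,np.ones(len(uv))].T).T
        return s.c+r*((z-s.c[2])/r[:,2])[:,None]
    def proj(s,p):
        q=(np.atleast_2d(p)-s.c)@s.R@s.K.T; return q[:,:2]/q[:,2:]
    def P(s): return s.K@np.c_[s.R.T,-s.R.T@s.c]
    def blobs(s,lo,hi,amin=30):
        m=cv2.inRange(s.hsv,lo,hi); c,_=cv2.findContours(m,cv2.RETR_EXTERNAL,cv2.CHAIN_APPROX_NONE)
        return sorted([x for x in c if cv2.contourArea(x)>amin],key=cv2.contourArea,reverse=True)
def tri(a,ua,b,ub):
    X=cv2.triangulatePoints(a.P(),b.P(),np.array(ua,float).reshape(-1,2).T.copy(),np.array(ub,float).reshape(-1,2).T.copy());return (X[:3]/X[3]).T
def rect(c): return cv2.minAreaRect(c)
E
python3 - <<'E'
from h import *
t=Cam("top")
for n,lo,hi in(("green",(60,80,80),(85,255,255)),("orange",(3,120,100),(22,255,255)),("yel",(15,100,80),(32,255,255)),("blue",(100,150,50),(125,255,255)),("head",(70,12,60),(110,90,190))):
    for c in t.blobs(lo,hi,8)[:6]: r=rect(c);print(n,np.round(r[0]),np.round(r[1]),round(r[2]))
for n,uv,z in(("cell",(257,312),.036),("cap",(237,318),.03),("lamp",(335,302),.102),("rec",(440,294),.102),("loupe",(320,225),.026),("dish",(373,204),.016),("pl1",(321,326),.012),("pl2",(446,319),.012)):print(n,t.plane(uv,z).round(3))
w=Cam("wrist","w0.png");print(w.c,w.R[:,2],w.K)
E
```

```text
green [257. 311.] [12. 40.] 71
orange [236. 318.] [13.  2.] 72
orange [556. 297.] [ 3. 16.] 86
yel [555. 285.] [27. 27.] 72
yel [354. 298.] [12.  3.] 90
yel [236. 318.] [12.  2.] 74
blue [499. 101.] [25. 98.] 59
blue [617. 133.] [25. 79.] 33
blue [625. 277.] [33. 33.] 53
blue [526. 115.] [11. 46.] 43
blue [421. 295.] [12.  5.] 84
head [429. 415.] [ 15. 110.] 82
head [335. 298.] [31. 26.] 90
head [442. 293.] [32. 25.] 85
head [  8. 257.] [16. 42.] 0
head [506. 115.] [19. 60.] 70
head [421. 171.] [ 6. 20.] 73
cell [[0.47  0.425 0.036]]
cap [[0.464 0.464 0.03 ]]
lamp [[0.46  0.282 0.102]]
rec [[0.448 0.101 0.102]]
loupe [[0.622 0.285 0.026]]
dish [[0.654 0.173 0.016]]
pl1 [[0.429 0.311 0.012]]
pl2 [[0.409 0.074 0.012]]
[0.15788725 0.60881339 0.38381649] [ 0.23576173 -0.09215061 -0.967432  ] [[390.57873831   0.         316.88852778]
 [  0.         390.57873831 239.49651407]
 [  0.           0.           1.        ]]
```

The manual's scale: shifts go in units of 25 mm and turns go in units of 0.25 rad. Converting my numbers, 0.175 rad is 0.7.

```bash
python3 shift.py '{"increments":[[0,0,0,0.7,0.087],[0,0,0,0.7,0.087],[0,0,0,0.7,0.087],[0,0,0,0.7,0.087],[0,0,0,0.7,0.087],[0,0,0,0.7,0.087],[0,0,0,0,0.087]]}' 5; python3 - <<'E'
from h import *
s=bot.get_state();print(s["tcp_rot"].T@(np.array([.47,.425,.2])-s["eef_pos"]),s["tcp_rot"].round(3),s["qpos"].round(2))
E
```

```text
clock: 1.08
eef_pos: [0.2229, 0.5837, 0.2223]
tcp_rot: [[-0.157, 0.988, -0.0], [0.988, 0.157, -0.0], [-0.0, -0.0, -1.0]]
contact_force: [0.2, 0.1, 0.7]
finger_gap: 0.0868
gripper_force: 0.0
[-0.19560538  0.21907737  0.02232174] [[-0.157  0.988 -0.   ]
 [ 0.988  0.157 -0.   ]
 [-0.    -0.    -1.   ]] [ 1.03  0.53  1.43 -0.    1.18  0.87]
```

```bash
python3 shift.py '{"increments":[[-1.32,1.46,0,0,0.087],[-1.32,1.46,0,0,0.087],[-1.32,1.46,0,0,0.087],[-1.32,1.46,0,0,0.087],[-1.32,1.46,0,0,0.087],[-1.32,1.46,0,0,0.087],[0,0,0,0,0.087],[0,0,0,0,0.087]]}'; python3 - <<'E'
from h import *
import pickle
w=Cam("wrist","wA.png");pickle.dump(w,open("A.pkl","wb"));print(w.proj([[.47,.425,.036],[.454,.19,.1]]))
E
python3 shift.py '{"increments":[[-1.6,0,0,0,0.087],[-1.6,0,0,0,0.087],[-1.6,0,0,0,0.087],[0,0,0,0,0.087],[0,0,0,0,0.087]]}'; python3 - <<'E'
from h import *
import pickle
w=Cam("wrist","wB.png");pickle.dump(w,open("B.pkl","wb"));print(w.proj([[.47,.425,.036],[.454,.19,.1]]))
a,b=cv2.imread("pics/wA.png"),cv2.imread("pics/wB.png")
cv2.imwrite("pics/AB.png",cv2.resize(np.hstack([a,b]),(800,300),interpolation=cv2.INTER_AREA))
E
```

```text
clock: 2.08
eef_pos: [0.4696, 0.4222, 0.2222]
tcp_rot: [[-0.156, 0.988, -0.001], [0.988, 0.156, -0.0], [0.0, -0.001, -1.0]]
contact_force: [0.5, -0.8, 0.1]
finger_gap: 0.0871
gripper_force: 0.0
[[318.58389461 213.30759905]
 [259.66726923 478.70506301]]
clock: 2.75
eef_pos: [0.488, 0.305, 0.2228]
tcp_rot: [[-0.157, 0.988, 0.0], [0.988, 0.157, 0.001], [0.001, 0.0, -1.0]]
contact_force: [-0.1, -0.2, 0.5]
finger_gap: 0.0871
gripper_force: 0.0
[[318.7154835   72.72150595]
 [254.29913972 361.06440689]]
```

View pics/AB.png

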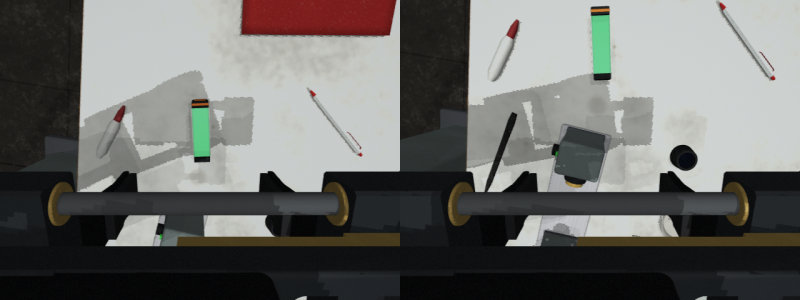

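Wrist A shows the cell unobstructed at full-resolution pixel (320,212), cap up in the picture. Wrist B shows it at (320,72), with the lamp head near (290,245). I'll triangulate the cell from A and B, and the gauge from the top and side views.

```bash
python3 - <<'E'
from h import *
import pickle
A=pickle.load(open("A.pkl","rb"));B=pickle.load(open("B.pkl","rb"))
def corners(w,lo,hi):
    c=max(w.blobs(lo,hi,20),key=lambda c:cv2.contourArea(c)); r=cv2.boxPoints(rect(c)); i=np.argsort(r[:,1]); t=r[i[:2]];b=r[i[2:]]
    return np.vstack([t[np.argsort(t[:,0])],b[np.argsort(b[:,0])]])
G=((60,80,80),(85,255,255));O=((3,150,120),(22,255,255))
a,b=corners(A,*G),corners(B,*G);X=tri(A,a,B,b);print(a.round(1),b.round(1),X.round(4))
for w,c in((A,a),(B,b)):
    p=w.plane(c,.036);u=(p[0]+p[1]-p[2]-p[3])[:2];print("ctr",p.mean(0),"len",np.linalg.norm(u)/2,"wid",np.linalg.norm(p[0]-p[1]),"dir",u/np.linalg.norm(u))
for w,lim in((A,250),(B,200)):
    for c in w.blobs(*O,10):
        r=rect(c)
        if r[0][1]<lim: print("orange",r,w.plane(r[0],.038))
t=Cam("top");s=Cam("side")
c=[c for c in t.blobs((70,12,60),(110,90,190),200) if 280<rect(c)[0][0]<460 and 280<rect(c)[0][1]<310]
im=cv2.resize(t.im[255:345,300:470],None,fx=4,fy=4,interpolation=cv2.INTER_NEAREST)
im2=cv2.resize(s.im[235:450,240:410],(500,632))
o=np.zeros((600,800,3),np.uint8);o[:270,:510]=cv2.resize(im,(510,270));o2=cv2.resize(im2,(440,556));o[44:600,360:800]=np.where(True,o2,0) if False else o[44:600,360:800]
cv2.imwrite("pics/g_top.png",im[:,:,::-1]);cv2.imwrite("pics/g_side.png",cv2.resize(s.im[235:445,240:410],None,fx=2.8,fy=2.8)[:,:,::-1])
E
```

```text
[[306.7 172.6]
 [333.  171.7]
 [309.5 250.8]
 [335.8 249.9]] [[305.7  24.6]
 [334.   23.4]
 [309.6 117.7]
 [337.9 116.5]] [[0.4538 0.4593 0.035 ]
 [0.4765 0.4637 0.0351]
 [0.4676 0.3885 0.0352]
 [0.4915 0.3933 0.0353]]
ctr [0.47225392 0.42634069 0.036     ] len 0.0718621877437131 wid 0.02323077024258812 dir [-0.19519883  0.98076369]
ctr [0.4724367  0.42608066 0.036     ] len 0.07184648442289697 wid 0.022828877472217533 dir [-0.20491626  0.97877951]
orange ((320.0, 166.5), (3.0, 26.0), 90.0) [[0.4645818  0.46659595 0.038     ]]
orange ((320.0, 16.0), (4.0, 28.0), 90.0) [[0.46436259 0.46643053 0.038     ]]
```

Scaled: -0.043 rad is -0.172.

```bash
python3 shift.py '{"increments":[[0,0,0,-0.172,0.087],[0,0,0,0,0.087],[0,0,0,0,0.087]]}'; python3 - <<'E'
from h import *
s=bot.get_state();print(s["tcp_rot"].round(3),s["tcp_rot"].T@(np.array([.4669,.4527,.005])-s["eef_pos"]))
E
```

```text
clock: 3.28
eef_pos: [0.4885, 0.3043, 0.2225]
tcp_rot: [[-0.198, 0.98, -0.0], [0.98, 0.198, 0.0], [0.0, -0.0, -1.0]]
contact_force: [-1.1, -0.5, -0.7]
finger_gap: 0.0871
gripper_force: 0.0
[[-0.198  0.98  -0.   ]
 [ 0.98   0.198  0.   ]
 [ 0.    -0.    -1.   ]] [0.14974602 0.00822667 0.21746267]
```

View pics/g_top.png

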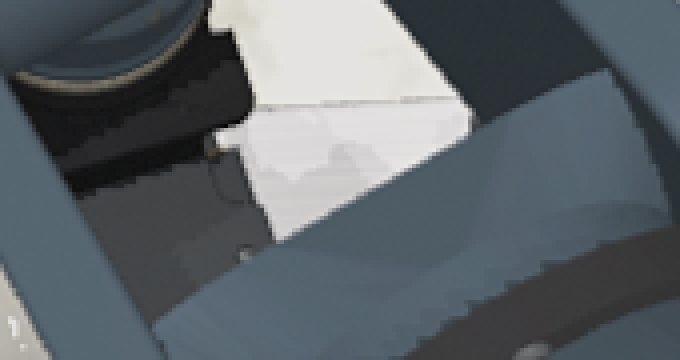

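View pics/g_side.png

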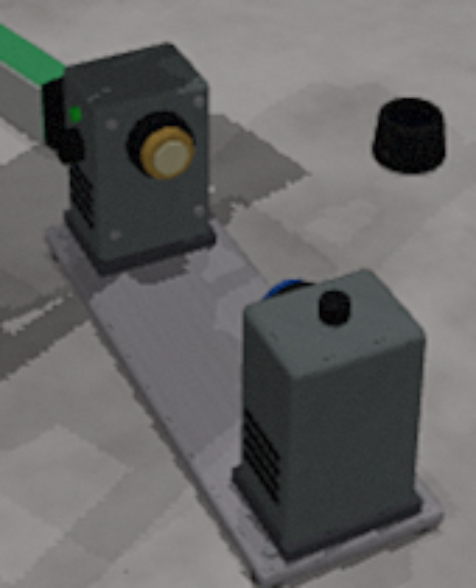

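The crop of the top view is mostly covered by the arm. The side crop shows the receiver knob, the brass lamp ring and the plate clearly. I'll grasp near the cap now.

Scaled: 0.05 m is 2, 0.0082 m is 0.328.

```bash
python3 shift.py '{"increments":[[2,0.328,0,0,0.087],[2,0,0,0,0.087],[2,0,0,0,0.087],[0,0,2,0,0.087],[0,0,2,0,0.087],[0,0,2,0,0.087],[0,0,1.6,0,0.087],[0,0,1.1,0,0.087],[0,0,0,0,0.087],[0,0,0,0,0.02],[0,0,0,0,0.02],[0,0,0,0,0.02],[0,0,0,0,0.02],[0,0,0,0,0.02],[0,0,0,0,0.02],[0,0,0,0,0.02]]}' 3
python3 shift.py '{"increments":[[0,0,-0.4,0,0.02],[0,0,-0.4,0,0.02],[0,0,-0.4,0,0.02],[0,0,0,0,0.02],[0,0,0,0,0.02]]}' 3
python3 - <<'E'
from h import *
s=Cam("side","side1.png");cv2.imwrite("pics/s1.png",cv2.resize(s.im[130:330,140:340],None,fx=2.5,fy=2.5)[:,:,::-1])
E
```

```text
clock: 5.28
eef_pos: [0.4671, 0.4524, 0.0051]
tcp_rot: [[-0.198, 0.98, 0.0], [0.98, 0.198, 0.0], [0.0, 0.0, -1.0]]
contact_force: [-0.2, -0.1, 0.2]
finger_gap: 0.0259
gripper_force: 3.1
clock: 5.9
eef_pos: [0.467, 0.4523, 0.0352]
tcp_rot: [[-0.198, 0.98, -0.0], [0.98, 0.198, -0.0], [-0.0, -0.0, -1.0]]
contact_force: [0.1, 0.2, -0.0]
finger_gap: 0.0258
gripper_force: 3.0
```

View pics/s1.png

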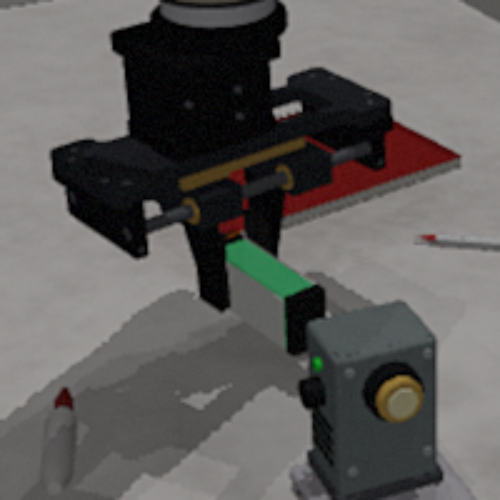

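The cell is held near the cap and its foot end is black at crop (305,320). I'll work out whether it is level or drooping by projecting both cases.

```bash
cat > tilt.py <<'E'
from h import *
def tilt(s,n=[.98,.199],sh=0):
    st=bot.get_state(); gp=st["eef_pos"]+[0,0,.019]; cy=np.r_[st["tcp_rot"][:2,1],0]; u=np.r_[st["tcp_rot"][:2,0],0]; 
    out=[]
    for th in np.radians(range(0,100,10)):
        ax=u*np.cos(th)+np.array([0,0,1])*np.sin(th); cx=-u*np.sin(th)+np.array([0,0,1])*np.cos(th)
        o=gp-.071*ax-.005*cx
        P=[o+sx*.019*cx+sy*.012*cy+z*ax for z in(0,.09) for sx in(1,-1) for sy in(1,-1)]
        out.append((round(np.degrees(th)),s.proj(P)[:4].round().astype(int).tolist(),(o-.019*cx)[2].round(3)))
    return out
E
python3 - <<'E'
from tilt import *
s=Cam("side")
for r in tilt(s)[:5]:print(r)
for c in s.blobs((55,80,60),(88,255,255),30):
    r=rect(c)
    if r[0][0]<300:print(r, [x.tolist() for x in cv2.boxPoints(r).round()])
E
```

```text
(0, [[269, 243], [256, 249], [270, 266], [257, 272]], np.float64(0.03))
(10, [[270, 251], [257, 257], [269, 271], [255, 277]], np.float64(0.018))
(20, [[270, 258], [257, 264], [266, 275], [253, 281]], np.float64(0.007))
(30, [[269, 265], [256, 271], [262, 278], [250, 284]], np.float64(-0.003))
(40, [[268, 270], [254, 276], [259, 280], [246, 285]], np.float64(-0.01))
((245.85755920410156, 237.6756134033203), (37.1051139831543, 11.792515754699707), 34.2868766784668) [[227.0, 232.0], [234.0, 222.0], [265.0, 243.0], [258.0, 253.0]]
```

The picture matches the θ=0 projection: the cell stays level, because the large pad contact resists pivoting even at 3 N. I'll set it down and regrip with only a sliver of pad overlap at the cap end so that it swings upright under gravity.

```bash
python3 shift.py '{"increments":[[0,0,0.4,0,0.02],[0,0,0.4,0,0.02],[0,0,0.4,0,0.02],[0,0,0,0,0.02],[0,0,0,0,0.06],[0,0,0,0,0.06],[0,0,0,0,0.06],[0,0,-0.68,0,0.06],[0.52,0,0,0,0.06],[0,0,0,0,0.06],[0,0,0,0,0.02],[0,0,0,0,0.02],[0,0,0,0,0.02],[0,0,0,0,0.02],[0,0,0,0,0.02],[0,0,0,0,0.02]]}' 3
python3 shift.py '{"increments":[[0,0,-0.4,0,0.02],[0,0,-0.4,0,0.02],[0,0,-0.4,0,0.02],[0,0,-0.4,0,0.02],[0,0,0,0,0.02]]}' 3
python3 - <<'E'
from h import *
s=Cam("side","side2.png");cv2.imwrite("pics/s2.png",cv2.resize(s.im[160:310,170:320],None,fx=3,fy=3)[:,:,::-1])
E
```

```text
clock: 8.0
eef_pos: [0.4644, 0.465, 0.0219]
tcp_rot: [[-0.198, 0.98, -0.0], [0.98, 0.198, -0.0], [-0.0, -0.0, -1.0]]
contact_force: [-0.4, -0.5, -1.0]
finger_gap: 0.0262
gripper_force: 3.0
clock: 8.62
eef_pos: [0.4654, 0.4663, 0.0638]
tcp_rot: [[-0.197, 0.98, 0.003], [0.98, 0.197, 0.003], [0.002, 0.003, -1.0]]
contact_force: [0.2, 3.2, 3.2]
finger_gap: 0.0258
gripper_force: 3.0
```

View pics/s2.png

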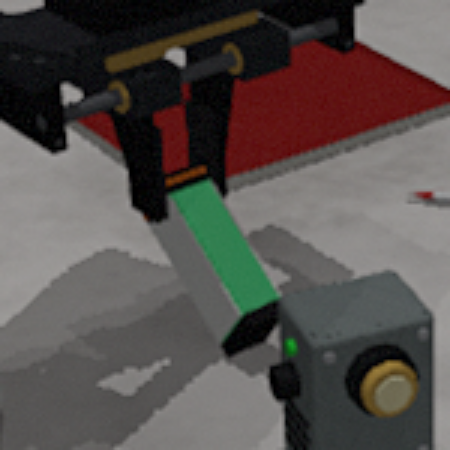

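It now pivots: the cap is at crop (185,178), the foot is at (250,330), and the tilt is about 40°. I'll keep lifting.

Scaled: -0.01 m is -0.4, -0.007 m is -0.28.

```bash
python3 shift.py '{"increments":[[-0.4,0,-0.28,0,0.02],[-0.4,0,-0.24,0,0.02],[-0.4,0,-0.2,0,0.02],[-0.4,0,-0.4,0,0.02],[0,0,-0.4,0,0.02],[0,0,-0.4,0,0.02],[0,0,0,0,0.02],[0,0,0,0,0.02]]}' 3
python3 - <<'E'
from h import *
s=Cam("side","side3.png");cv2.imwrite("pics/s3.png",cv2.resize(s.im[130:310,170:350],None,fx=2.5,fy=2.5)[:,:,::-1])
E
```

```text
clock: 9.68
eef_pos: [0.4721, 0.4261, 0.11]
tcp_rot: [[-0.198, 0.98, -0.0], [0.98, 0.198, -0.0], [-0.0, -0.0, -1.0]]
contact_force: [0.0, -0.2, -1.3]
finger_gap: 0.0265
gripper_force: 3.0
```

View pics/s3.png

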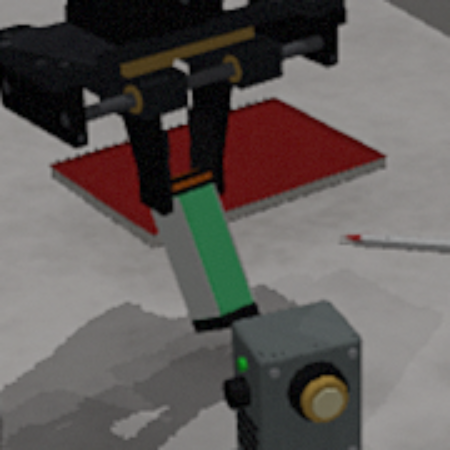

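The cell hangs free, with a force of −1.3 N matching its weight, and is about 70° up. I'll measure the tilt from the frosted/green edge, full-resolution pixels (243,209) to (258,257), in the known vertical plane.

```bash
cat > edge.py <<'E'
from h import *
def edge(s,uv,off=-.0115):
    st=bot.get_state();n=st["tcp_rot"][:,1];u=np.r_[st["tcp_rot"][:2,0],0];p0=st["eef_pos"]+off*n
    r=(s.R@np.linalg.inv(s.K)@np.c_[np.array(uv,float),np.ones(len(uv))].T).T
    X=s.c+r*(((p0-s.c)@n)/(r@n))[:,None]
    U=(X-st["eef_pos"])@u; d=(U[0]-U[1],X[0,2]-X[1,2])
    print("u rel tcp",U.round(4),"z",X[:,2].round(4),"len",np.hypot(*d),"theta",np.degrees(np.arctan2(d[1],d[0])))
E
python3 - <<'E'
from edge import *
s=Cam("side");edge(s,[(243.2,208.8),(258.4,256.8)])
for c in s.blobs((55,80,60),(88,255,255),100):
    if rect(c)[0][0]<300:
        h=cv2.approxPolyDP(c,3,True)[:,0];print(h.tolist()); h=h[np.argsort(h[:,1])]
E
```

```text
u rel tcp [-0.0182 -0.0486] z [0.1213 0.0567] len 0.07139217218748106 theta 64.78682068073721
[[252, 204], [241, 209], [259, 256], [270, 249]]
```

θ ≈ 65°, and the edge length of 71.4 mm matches the cell. The lowest foot corner is at z ≈ 34 mm. I'll lower until it touches, then roll it upright over that corner along an arc.

Scaled: 0.015 m is 0.6, 0.006 m is 0.24.

```bash
python3 shift.py '{"increments":[[0,0,0.6,0,0.02],[0,0,0.6,0,0.02],[0,0,0.24,0,0.02],[0,0,0,0,0.02]]}' 3;  python3 shift.py '{"increments":[[-0.24,0,0,0,0.02],[-0.24,0,0,0,0.02],[-0.2,0,0,0,0.02],[-0.2,0,0,0,0.02],[-0.2,0,0.04,0,0.02],[-0.2,0,0.04,0,0.02],[-0.2,0,0.04,0,0.02],[0,0,0,0,0.02]]}' 3
python3 - <<'E'
from edge import *
s=Cam("side","side4.png")
for c in s.blobs((55,80,60),(88,255,255),100):
    if rect(c)[0][0]<300:
        h=cv2.approxPolyDP(c,3,True)[:,0];print(h.tolist())
cv2.imwrite("pics/s4.png",cv2.resize(s.im[130:310,170:350],None,fx=2.5,fy=2.5)[:,:,::-1])
E
```

```text
clock: 10.28
eef_pos: [0.4721, 0.4257, 0.0731]
tcp_rot: [[-0.198, 0.98, -0.001], [0.98, 0.198, -0.001], [-0.001, -0.001, -1.0]]
contact_force: [-0.8, 0.8, -0.8]
finger_gap: 0.0255
gripper_force: 3.0
clock: 11.28
eef_pos: [0.4802, 0.3895, 0.0716]
tcp_rot: [[-0.197, 0.98, 0.001], [0.98, 0.197, 0.0], [0.0, 0.001, -1.0]]
contact_force: [-0.1, 0.2, 4.2]
finger_gap: 0.026
gripper_force: 3.0
[[271, 233], [257, 238], [264, 257], [277, 255]]
```

View pics/s4.png

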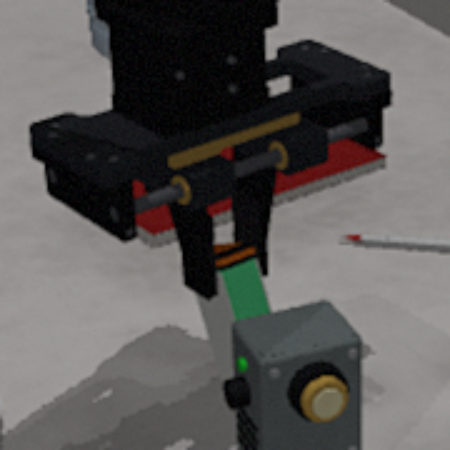

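The lamp head now hides the foot. I'll measure the tilt from the visible green edges, from (257,238) to (264,257).

```bash
cat >> edge.py <<'E'
def edges(s):
    c=[c for c in s.blobs((55,80,60),(88,255,255),100) if rect(c)[0][0]<300][0][:,0]
    lo,hi=c[:,1].min()+7,c[:,1].max()-6
    for f,off in((min,-.0105),(max,.0105)):
        p=np.array([(f(c[c[:,1]==v,0]),v) for v in range(lo,hi)],float)
        a=np.polyfit(p[:,1],p[:,0],1);edge(s,[(np.polyval(a,lo),lo),(np.polyval(a,hi),hi)],off)
E
python3 - <<'E'
from edge import *
edges(Cam("side"))
E
```

```text
u rel tcp [-0.0125 -0.0191] z [0.0838 0.0688] len 0.016322087512877684 theta 66.43150094115089
u rel tcp [-0.0167 -0.0232] z [0.0776 0.0624] len 0.016569613371059392 theta 66.86463715872465
```

Scaled: -0.005 m is -0.2.

```bash
python3 shift.py '{"increments":[[-0.2,0,0,0,0.02],[-0.2,0,0,0,0.02],[-0.2,0,0,0,0.02],[-0.2,0,0,0,0.02],[0,0,0,0,0.02]]}' 3
python3 - <<'E'
from edge import *
edges(Cam("side"))
E
```

```text
clock: 12.0
eef_pos: [0.4834, 0.3692, 0.0705]
tcp_rot: [[-0.197, 0.98, -0.001], [0.98, 0.197, -0.001], [-0.001, -0.002, -1.0]]
contact_force: [1.3, -0.1, -0.5]
finger_gap: 0.026
gripper_force: 3.0
u rel tcp [-0.0157 -0.0168] z [0.08   0.0789] len 0.0015789601666386767 theta 43.48019816659576
u rel tcp [-0.0154 -0.0166] z [0.0717 0.0706] len 0.0016314742702818858 theta 41.77466972029643edge.py:13: RankWarning: Polyfit may be poorly conditioned
  a=np.polyfit(p[:,1],p[:,0],1);edge(s,[(np.polyval(a,lo),lo),(np.polyval(a,hi),hi)],off)
edge.py:13: RankWarning: Polyfit may be poorly conditioned
  a=np.polyfit(p[:,1],p[:,0],1);edge(s,[(np.polyval(a,lo),lo),(np.polyval(a,hi),hi)],off)
```

Scaled: 0.02 m is 0.8, 0.015 m is 0.6.

```bash
python3 shift.py '{"increments":[[0,0,-0.4,0,0.02],[0,0,-0.4,0,0.02],[0,0,-0.4,0,0.02],[0.6,0,-0.4,0,0.02],[0.8,0,0,0,0.02],[0.8,0,0,0,0.02],[0.6,0,0,0,0.02],[0,0,0,0,0.02],[0,0,0,0,0.02]]}' 3
python3 - <<'E'
from edge import *
s=Cam("side");edges(s)
for c in s.blobs((55,80,60),(88,255,255),100):
    if rect(c)[0][0]<300: print(cv2.approxPolyDP(c,3,True)[:,0].tolist())
E
```

```text
clock: 13.18
eef_pos: [0.4695, 0.4384, 0.1106]
tcp_rot: [[-0.198, 0.98, -0.001], [0.98, 0.198, -0.001], [-0.001, -0.001, -1.0]]
contact_force: [-1.2, 0.6, -1.5]
finger_gap: 0.0258
gripper_force: 3.0
u rel tcp [-0.014  -0.0223] z [0.1191 0.0638] len 0.05588603937047482 theta 81.42422349166429
u rel tcp [-0.0153 -0.0238] z [0.1126 0.0564] len 0.05681684492368107 theta 81.32292046143749
[[249, 199], [236, 203], [244, 248], [255, 244]]
```

θ is now 81°, and the low foot corner lies on the side where pressing down will level the cell. I'll lower it and finish the arc.

```bash
python3 shift.py '{"increments":[[0,0,0.6,0,0.02],[0,0,0.6,0,0.02],[0,0,0.4,0,0.02],[0,0,0.16,0,0.02],[-0.1,0,0.04,0,0.02],[-0.1,0,0.04,0,0.02],[-0.1,0,0.04,0,0.02],[-0.1,0,0.04,0,0.02],[0,0,0,0,0.02]]}' 3
python3 - <<'E'
from edge import *
s=Cam("side");edges(s)
for c in s.blobs((55,80,60),(88,255,255),100):
    if rect(c)[0][0]<300: print(cv2.approxPolyDP(c,3,True)[:,0].tolist())
E
```

```text
clock: 14.35
eef_pos: [0.4718, 0.4286, 0.0633]
tcp_rot: [[-0.197, 0.98, -0.0], [0.98, 0.197, -0.0], [-0.0, -0.0, -1.0]]
contact_force: [-0.9, -0.9, 5.1]
finger_gap: 0.026
gripper_force: 3.0
u rel tcp [-0.0163 -0.0161] z [0.0736 0.0189] len 0.05469053289091665 theta 90.20185633275224
u rel tcp [-0.0161 -0.015 ] z [0.0656 0.0095] len 0.05613615942732197 theta 91.08103874828629
[[256, 230], [243, 233], [246, 275], [257, 270]]
```

Scaled: -0.05 m is -2, -0.04 m is -1.6.

```bash
python3 shift.py '{"increments":[[0,0,0,0,0.045],[0,0,0,0,0.06],[0,0,0,0,0.06],[0,0,0,0,0.087],[0,0,-1.2,0,0.087],[0,0,-1.6,0,0.087],[0,0,-2,0,0.087],[0,0,-1.6,0,0.087],[0,0,0,0,0.087],[0,0,0,0,0.087]]}' 3
python3 - <<'E'
from h import *
import pickle
s=Cam("side");w=Cam("wrist","wC.png");pickle.dump(w,open("C.pkl","wb"))
o=np.zeros((480,800,3),np.uint8);o[:,:560]=cv2.resize(w.im[:300,150:500],(560,480));o[:360,560:]=cv2.resize(s.im[150:330,200:320],(240,360))
cv2.imwrite("pics/C.png",o[:,:,::-1])
E
```

```text
clock: 15.65
eef_pos: [0.4712, 0.4285, 0.2224]
tcp_rot: [[-0.198, 0.98, -0.001], [0.98, 0.198, -0.001], [-0.001, -0.001, -1.0]]
contact_force: [-0.6, 0.5, -0.5]
finger_gap: 0.0869
gripper_force: 0.0
```

View pics/C.png

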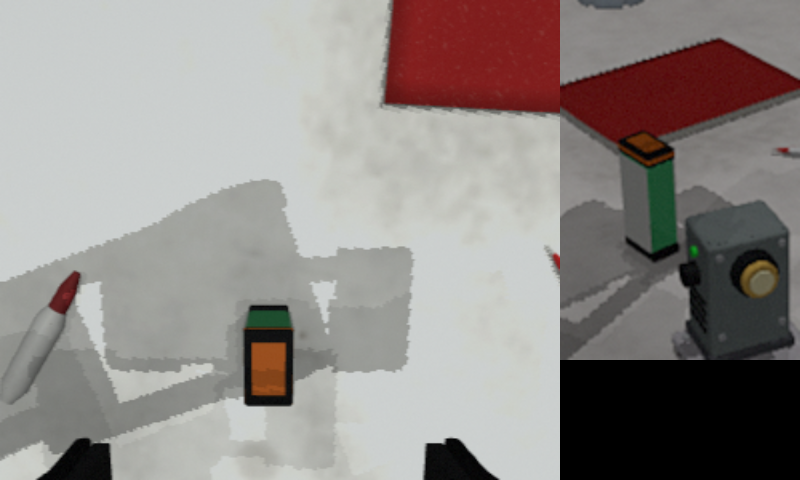

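The cell stands upright with its orange cap up: cap square at crop (268,370) in the wrist view, and the side inset agrees. Next I'll take a second cap view and move on to look at the gauge.

The manual's scale: shifts go in units of 25 mm and turns go in units of 0.25 rad. Converting my numbers, -0.054 m is -2.16, -0.0137 m is -0.548.

```bash
python3 shift.py '{"increments":[[-2.16,-0.548,-0.54,0,0.087],[0,0,0,0,0.087],[0,0,0,0,0.087]]}'; python3 - <<'E'
from h import *
import pickle
w=Cam("wrist","wD.png");pickle.dump(w,open("D.pkl","wb"))
C=pickle.load(open("C.pkl","rb"))
def cor(w):
    cs=[c for c in w.blobs((5,150,100),(22,255,255),150) if 200<rect(c)[0][0]<440 and rect(c)[0][1]<300]
    r=cv2.boxPoints(rect(cs[0]));i=np.argsort(r[:,1]);t=r[i[:2]];b=r[i[2:]];return np.vstack([t[np.argsort(t[:,0])],b[np.argsort(b[:,0])]])
a,b=cor(C),cor(w);X=tri(C,a,w,b);print(a,b,X.round(4),X.mean(0))
for v,c in((C,a),(w,b)):
    p=v.plane(c,.09);u=(p[0]+p[1]-p[2]-p[3])[:2];print(p.mean(0),np.linalg.norm(u)/2,np.linalg.norm(p[0]-p[1]),u/np.linalg.norm(u))
E
python3 shift.py '{"increments":[[-2.16,-0.548,-0.54,0,0.087],[-2.16,-0.548,-0.54,0,0.087],[-2.16,-0.548,-0.54,0,0.087],[-2.16,-0.548,-0.54,0,0.087],[-2.16,-0.548,-0.54,0,0.087],[0,0,0,0,0.087],[0,0,0,0,0.087]]}'; python3 - <<'E'
from h import *
import pickle
w=Cam("wrist","wE.png");pickle.dump(w,open("E.pkl","wb"))
print(w.proj([[.448,.101,.102],[.46,.282,.102],[.472,.41,.09]]))
for n,lo,hi in(("yel",(15,100,60),(32,255,255)),("blue",(100,150,40),(125,255,255)),("head",(85,15,40),(115,110,190)),("orange",(5,150,100),(22,255,255))):
    for c in w.blobs(lo,hi,25):
        r=rect(c)
        if r[0][1]<300 and 100<r[0][0]<540: print(n,np.round(r[0],1),np.round(r[1],1),round(r[2],1))
E
```

```text
clock: 16.12
eef_pos: [0.4689, 0.3732, 0.2356]
tcp_rot: [[-0.197, 0.98, -0.001], [0.98, 0.197, -0.0], [0.0, -0.002, -1.0]]
contact_force: [-0.5, -0.4, -0.3]
finger_gap: 0.087
gripper_force: 0.0
[[307. 214.]
 [328. 214.]
 [307. 246.]
 [328. 246.]] [[323. 142.]
 [344. 142.]
 [323. 175.]
 [344. 175.]] [[0.4601 0.4386 0.088 ]
 [0.4759 0.4418 0.0879]
 [0.465  0.4142 0.0905]
 [0.481  0.4174 0.0903]] [0.47049249 0.4279688  0.08917766]
[0.47057457 0.42810667 0.09      ] 0.0253951721142906 0.016043191356173717 [-0.19884931  0.98003008]
[0.47034919 0.42795902 0.09      ] 0.024984734039385535 0.01604253931062919 [-0.20812847  0.9781015 ]
clock: 17.05
eef_pos: [0.4554, 0.0958, 0.3037]
tcp_rot: [[-0.198, 0.98, -0.001], [0.98, 0.198, 0.001], [0.001, -0.0, -1.0]]
contact_force: [0.4, 0.3, 0.3]
finger_gap: 0.0867
gripper_force: 0.0
[[ 310.77898281  206.3958557 ]
 [ 367.48734481   -2.59647748]
 [ 418.5087026  -175.13548711]]
yel [360.4  49.7] [26.6 11.1] 18.4
blue [322.9 174.8] [23.1  7.3] 18.4
head [318.7 295.5] [450.  117.7] 2.9
head [120.4 158.5] [100.6 138.3] 6.3
head [101.3 250.6] [29.8 67.7] 76.0
head [304.9 192.9] [40.9 28.7] 40.1
head [334.4 205. ] [16.  42.3] 2.4
head [364.4  18.1] [40.2 25.8] 17.8
head [337.4  38.3] [24.2 14.1] 78.1
head [380.9  52.4] [10.9 16.5] 22.6
head [303.  214.5] [15.4 24.2] 24.8
head [288.5 208.2] [20.5  9.3] 85.2
head [390.3  24.7] [30.1  9.2] 80.5
head [308.4 225.9] [16.2 15.3] 5.7
head [365.    8.2] [17.1  7.2] 84.8
head [324.7 228.7] [22.4  7.1] 78.7
```

The cell's cap centre is (0.4705, 0.4280) at height 0.089, which agrees with the expected 0.090. I'll take a second view of the gauge rings from nearly above its middle.

Scaled: 0.03 m is 1.2, 0.025 m is 1.

```bash
python3 shift.py '{"increments":[[1.2,1.2,0,0,0.087],[1,1.2,0,0,0.087],[0,0,0,0,0.087],[0,0,0,0,0.087]]}'; cat > g.py <<'E'
from h import *
import pickle
E=pickle.load(open("E.pkl","rb"));F=Cam("wrist","wF.png");pickle.dump(F,open("F.pkl","wb"))
Y=((15,100,60),(32,255,255));B=((100,150,40),(125,255,255))
def cen(w,col,lo,hi):
    cs=[c for c in w.blobs(*col,40) if lo[0]<rect(c)[0][0]<hi[0] and rect(c)[0][1]<280]
    c=cs[0];return rect(c),c[:,0].astype(float)
pe={}
for nm,w in(("E",E),("F",F)):
    print(nm,w.c.round(3))
    ry,cy=cen(w,Y,(150,0),(500,0));rb,cb=cen(w,B,(150,0),(500,0));pe[nm]=(ry[0],rb[0]);print(ry,rb)
    for z in(.08,.09,.095):
        y=w.plane(ry[0],z)[0];b=w.plane(rb[0],z)[0];d=y-b;L=np.linalg.norm(d)
        # inner/outer extents along axis
        e=d/L;Yp=(w.plane(cy,z)-(y+b)/2)@e;Bp=(w.plane(cb,z)-(y+b)/2)@e
        print(z,"mid",((y+b)/2).round(4),"L",round(L,4),"ang",np.degrees(np.arctan2(-d[0],d[1])).round(2),"Y",Yp.min().round(4),Yp.max().round(4),"B",Bp.min().round(4),Bp.max().round(4))
print(tri(E,pe["E"],F,pe["F"]).round(4))
# heads: top-face mean colour near knob
E
python3 g.py
```

```text
clock: 17.6
eef_pos: [0.5021, 0.162, 0.3031]
tcp_rot: [[-0.2, 0.98, -0.003], [0.98, 0.2, -0.0], [0.0, -0.003, -1.0]]
contact_force: [0.0, -0.2, -0.2]
finger_gap: 0.0869
gripper_force: 0.0
E [0.442 0.164 0.466]
((360.4499816894531, 49.65000915527344), (26.56313133239746, 11.067971229553223), 18.434947967529297) ((322.8999938964844, 174.8000030517578), (23.084627151489258, 7.273237705230713), 18.434946060180664)
0.08 mid [0.4593 0.1886 0.08  ] L 0.1172 ang -5.21 Y 0.0539 0.0632 B -0.0622 -0.0549
0.09 mid [0.4588 0.1879 0.09  ] L 0.1141 ang -5.21 Y 0.0525 0.0615 B -0.0606 -0.0535
0.095 mid [0.4586 0.1876 0.095 ] L 0.1126 ang -5.21 Y 0.0518 0.0607 B -0.0598 -0.0527
F [0.488 0.23  0.465]
((296.9000244140625, 114.30001068115234), (24.6657657623291, 6.957010269165039), 18.434947967529297) ((265.11767578125, 230.52944946289062), (23.283418655395508, 9.701425552368164), 14.03624439239502)
0.08 mid [0.4593 0.188  0.08  ] L 0.1173 ang -5.09 Y 0.0556 0.0619 B -0.0638 -0.0532
0.09 mid [0.4601 0.1891 0.09  ] L 0.1143 ang -5.09 Y 0.0541 0.0603 B -0.0621 -0.0518
0.095 mid [0.4605 0.1896 0.095 ] L 0.1127 ang -5.09 Y 0.0534 0.0595 B -0.0613 -0.0512
[[0.4646 0.2464 0.0822]
 [0.4541 0.1302 0.082 ]]
```

```bash
python3 - <<'E'
from h import *
t=Cam("top");t.im=cv2.imread("pics/top0.png")[:,:,::-1].copy();t.hsv=cv2.cvtColor(t.im,cv2.COLOR_RGB2HSV)
y=[rect(c)[0] for c in t.blobs((15,100,80),(32,255,255),8) if 340<rect(c)[0][0]<370][0];b=[rect(c)[0] for c in t.blobs((100,150,50),(125,255,255),8) if 410<rect(c)[0][0]<430][0]
p=t.plane([y,b],.082);print(p.round(4),p.mean(0),np.degrees(np.arctan2(-(p[0]-p[1])[0],(p[0]-p[1])[1])))
s=bot.get_state();print(s["tcp_rot"].T@(np.array([.4705,.428,.033])-s["eef_pos"]))
E
```

```text
[[0.4646 0.246  0.082 ]
 [0.4535 0.1288 0.082 ]] [0.45907343 0.18739357 0.082     ] -5.411206581627059
[0.26798455 0.02238799 0.27056318]
```

The top view agrees: gauge middle (0.459, 0.188), turned −5.2°. Now the regrip on the frosted faces.

Scaled: 0.0536 m is 2.144, 0.05 m is 2.

```bash
python3 shift.py '{"increments":[[2.144,0.18,0,0,0.087],[2.144,0.18,0,0,0.087],[2.144,0.18,0,0,0.087],[2.144,0.18,0,0,0.087],[2.144,0.18,0,0,0.087],[0,0,2,0,0.087],[0,0,2,0,0.087],[0,0,0,0,0.087],[0,0,0,0,0.087]]}'; python3 - <<'E'
from h import *
s=bot.get_state();print(s["tcp_rot"].T@(np.array([.4705,.428,.033])-s["eef_pos"]),s["tcp_rot"][:2,1])
E
```

```text
clock: 18.82
eef_pos: [0.4735, 0.4281, 0.2059]
tcp_rot: [[-0.197, 0.98, 0.002], [0.98, 0.197, 0.001], [0.001, 0.003, -1.0]]
contact_force: [-0.5, 0.5, 0.0]
finger_gap: 0.087
gripper_force: 0.0
[ 0.00030244 -0.00338769  0.17286251] [0.98041451 0.19692855]
```

Scaled: 0.04 m is 1.6, 0.03 m is 1.2.

```bash
python3 shift.py '{"increments":[[0,-0.08,1.6,0,0.087],[0,0,1.6,0,0.087],[0,0,1.6,0,0.087],[0,0,1.2,0,0.087],[0,0,0.904,0,0.087],[0,0,0,0,0.087],[0,0,0,0,0.05],[0,0,0,0,0.035],[0,0,0,0,0.02],[0,0,0,0,0.02],[0,0,0,0,0.02],[0,0,0,0,0.02]]}' 12
python3 shift.py '{"increments":[[0,0,-1.2,0,0.02],[0,0,-1.6,0,0.02],[0,0,-1.6,0,0.02],[0,0,-0.8,0.396,0.02],[0,0,0,0.392,0.02],[0,0,0,0.392,0.02],[0,0,0,0,0.02],[0,0,0,0,0.02]]}'
python3 - <<'E'
from h import *
s=bot.get_state();print(s["tcp_rot"].T@(np.array([.4593,.1882,.069])-s["eef_pos"]),s["tcp_rot"][:2].round(4))
E
```

```text
clock: 20.32
eef_pos: [0.4703, 0.4276, 0.0314]
tcp_rot: [[-0.198, 0.98, -0.0], [0.98, 0.198, -0.0], [-0.0, -0.0, -1.0]]
contact_force: [-0.9, 0.2, -0.2]
finger_gap: 0.0351
gripper_force: 0.0
clock: 21.32
eef_pos: [0.4701, 0.4274, 0.1611]
tcp_rot: [[0.094, 0.996, -0.001], [0.996, -0.094, -0.0], [-0.001, -0.001, -1.0]]
contact_force: [0.9, 0.3, -1.3]
finger_gap: 0.0258
gripper_force: 12.0
[-0.23911106  0.01189054  0.09219255] [[ 9.440e-02  9.955e-01 -7.000e-04]
 [ 9.955e-01 -9.440e-02 -5.000e-04]]
```

The fingers were still closing when the lift began, so the cell may sit lower in the grip than planned. I'll measure where it is in the hand from the side view and the wrist view.

```bash
cat > inh.py <<'E'
from h import *
def cast(s,uv,p0,n):
    r=(s.R@np.linalg.inv(s.K)@np.c_[np.array(uv,float),np.ones(len(uv))].T).T
    return s.c+r*(((p0-s.c)@n)/(r@n))[:,None]
def run():
    st=bot.get_state();e=st["eef_pos"];R=st["tcp_rot"];s=Cam("side","sH%d.png"%(st["clock"]*100));w=Cam("wrist","wH%d.png"%(st["clock"]*100))
    q=s.proj(e)[0]
    for c in s.blobs((55,80,50),(88,255,255),100):
        if np.hypot(*(np.array(rect(c)[0])-q))<90:
            h=cv2.approxPolyDP(c,4,True)[:,0];X=cast(s,h,e-.017*R[:,0],R[:,0]);print("clear face pts in tool",h.tolist(),((X-e)@R).round(4).tolist())
    for nm,v in(("side",s),("wrist",w)):
        q=v.proj(e-.03*R[:,2])[0]
        for c in v.blobs((4,140,60),(22,255,255),15):
            if np.hypot(*(np.array(rect(c)[0])-q))<120: print(nm,"orange",rect(c),v.proj(e)[0].round())
    return s,w
E
python3 -c "
from inh import *
run()"
```

```text
clear face pts in tool [[231, 163], [237, 212], [250, 210], [249, 163]] [[-0.017, -0.015, -0.0289], [-0.017, -0.0115, 0.0455], [-0.017, 0.0077, 0.0464], [-0.017, 0.0102, -0.0247]]
side orange ((235.96998596191406, 113.28999328613281), (6.222539901733398, 62.9325065612793), 81.8698959350586) [239. 176.]
side orange ((237.5, 152.5), (7.0, 15.0), 90.0) [239. 176.]
side orange ((240.11187744140625, 160.62567138671875), (4.309824466705322, 20.02491569519043), 86.98721313476562) [239. 176.]
wrist orange ((341.0, 383.0), (20.0, 448.0), 90.0) [318. 298.]
wrist orange ((317.0, 355.0), (22.0, 44.0), 90.0) [318. 298.]
wrist orange ((236.46627807617188, 325.9751892089844), (15.192877769470215, 68.20533752441406), 2.6630008220672607) [318. 298.]
wrist orange ((397.29986572265625, 325.99249267578125), (68.1786880493164, 15.59512710571289), 88.56790161132812) [318. 298.]
wrist orange ((317.0, 303.0), (6.0, 46.0), 90.0) [318. 298.]
wrist orange ((316.9699401855469, 279.515625), (5.9690117835998535, 66.0378646850586), 89.13194274902344) [318. 298.]
```

The cell slipped about 22 mm down in the hand. There is plenty of time, so I'll set it down again and regrip at the intended height, waiting for the fingers to close fully.

Scaled: 0.001 m is 0.04, 0.04 m is 1.6.

```bash
python3 shift.py '{"increments":[[0,0,1.6,0,0.02],[0,0,1.6,0,0.02],[0,0,0.8,0,0.02],[0,0,0.2,0,0.02],[0,0,0.04,0,0.02],[0,0,0.04,0,0.02],[0,0,0,0,0.02]]}'; python3 shift.py '{"increments":[[0,0,0.04,0,0.02],[0,0,0,0,0.02],[0,0,0,0,0.02]]}'
```

```text
clock: 22.3
eef_pos: [0.471, 0.428, 0.0555]
tcp_rot: [[0.096, 0.995, 0.002], [0.995, -0.096, 0.001], [0.001, 0.002, -1.0]]
contact_force: [0.5, 0.5, -1.5]
finger_gap: 0.0257
gripper_force: 12.0
clock: 22.68
eef_pos: [0.471, 0.428, 0.0553]
tcp_rot: [[0.096, 0.995, 0.002], [0.995, -0.096, 0.001], [0.001, 0.002, -1.0]]
contact_force: [-1.7, -0.9, 6.3]
finger_gap: 0.0261
gripper_force: 12.0
```

```bash
python3 shift.py '{"increments":[[0,0,0,0,0.04],[0,0,0,0,0.06],[0,0,0,0,0.06],[0,0,0,0,0.06],[0,0,0,0,0.06],[0,0,0,0,0.06]]}' 12; python3 - <<'E'
from inh import *
run()
E
```

```text
clock: 23.42
eef_pos: [0.4703, 0.4276, 0.0534]
tcp_rot: [[0.096, 0.995, -0.0], [0.995, -0.096, -0.0], [-0.0, -0.0, -1.0]]
contact_force: [0.2, -0.9, -1.0]
finger_gap: 0.0595
gripper_force: 0.0
clear face pts in tool [[237, 231], [242, 275], [255, 272], [253, 231]] [[-0.017, -0.0136, -0.0321], [-0.017, -0.0108, 0.0434], [-0.017, 0.0096, 0.0435], [-0.017, 0.0102, -0.0267]]
side orange ((229.18397521972656, 192.5120086669922), (5.903220176696777, 59.38997268676758), 79.69515228271484) [244. 243.]
side orange ((298.41351318359375, 287.8811340332031), (14.704292297363281, 19.189102172851562), 53.97262191772461) [244. 243.]
side orange ((242.02700805664062, 220.66217041015625), (8.877545356750488, 13.31631851196289), 80.53767395019531) [244. 243.]
side orange ((266.5135192871094, 171.58108520507812), (4.274373531341553, 18.9058837890625), 80.53767395019531) [244. 243.]
side orange ((243.2671356201172, 229.2123565673828), (19.314342498779297, 6.438114643096924), 6.009005546569824) [244. 243.]
wrist orange ((423.4999694824219, 382.9999694824219), (430.99993896484375, 19.999996185302734), -0.0) [318. 298.]
wrist orange ((318.5, 356.0), (24.0, 45.0), 90.0) [318. 298.]
wrist orange ((318.4999694824219, 303.4999694824219), (46.99999237060547, 4.999999046325684), -0.0) [318. 298.]
wrist orange ((318.5, 281.0), (6.0, 67.0), 90.0) [318. 298.]
```

```bash
python3 shift.py '{"increments":[[0,0,0.4,0,0.06],[0,0,0.46,0,0.06],[0,0,0,0,0.06],[0,0,0,0,0.02],[0,0,0,0,0.02],[0,0,0,0,0.02],[0,0,0,0,0.02],[0,0,0,0,0.02],[0,0,0,0,0.02],[0,0,0,0,0.02],[0,0,0,0,0.02],[0,0,0,0,0.02]]}' 12
```

```text
clock: 25.02
eef_pos: [0.4706, 0.4277, 0.0322]
tcp_rot: [[0.096, 0.995, 0.0], [0.995, -0.096, 0.0], [0.0, 0.0, -1.0]]
contact_force: [-0.0, -0.4, 2.0]
finger_gap: 0.026
gripper_force: 12.0
```

Gripped at 12 N with a 26 mm gap. I'll lift and check that it stays put.

Scaled: -0.04 m is -1.6, -0.03 m is -1.2.

```bash
python3 shift.py '{"increments":[[0,0,-0.8,0,0.02],[0,0,-1.2,0,0.02],[0,0,-1.6,0,0.02],[0,0,-1.6,0,0.02],[0,0,0,0,0.02],[0,0,0,0,0.02]]}'; python3 - <<'E'
from inh import *
s,w=run()
st=bot.get_state();e=st["eef_pos"];z=e[2]-.0322+.09
for c in w.blobs((4,140,60),(22,255,255),100):
    r=rect(c);p=w.plane(r[0],z)[0]
    if abs(r[0][0]-318)<20: print(r,"cap?",((p-e)@st["tcp_rot"]).round(4), (np.array([.4593,.1882,.0682])-e)@st["tcp_rot"],st["tcp_rot"][:2].round(4))
E
```

```text
clock: 25.78
eef_pos: [0.4696, 0.4271, 0.1619]
tcp_rot: [[0.096, 0.995, -0.001], [0.995, -0.096, -0.001], [-0.001, -0.001, -1.0]]
contact_force: [-0.7, 0.3, -1.0]
finger_gap: 0.0259
gripper_force: 12.0
clear face pts in tool [[229, 146], [235, 195], [250, 194], [248, 146]] [[-0.017, -0.0157, -0.0525], [-0.017, -0.0122, 0.0196], [-0.017, 0.0094, 0.0223], [-0.017, 0.0105, -0.0485]]
side orange ((235.49659729003906, 112.97413635253906), (6.340089321136475, 62.044166564941406), 82.50414276123047) [239. 176.]
side orange ((236.7972869873047, 135.7837677001953), (7.069156646728516, 13.480716705322266), 80.53767395019531) [239. 176.]
side orange ((237.1531524658203, 143.5436248779297), (23.329547882080078, 6.260245323181152), 7.765166282653809) [239. 176.]
wrist orange ((340.5, 368.5), (49.0, 449.0), 90.0) [319. 298.]
wrist orange ((236.41770935058594, 326.0194396972656), (15.28580093383789, 68.29825592041016), 2.6630005836486816) [319. 298.]
wrist orange ((317.0, 304.0), (4.0, 78.0), 90.0) [319. 298.]
wrist orange ((396.5077209472656, 311.0615539550781), (38.450767517089844, 13.643819808959961), 82.87498474121094) [319. 298.]
wrist orange ((397.7999572753906, 345.9000244140625), (13.717872619628906, 28.42569351196289), 8.130102157592773) [319. 298.]
((317.0, 304.0), (4.0, 78.0), 90.0) cap? [ 0.0228 -0.0003 -0.0578] [-0.23824781  0.01330333  0.09279787] [[ 0.0958  0.9954 -0.003 ]
 [ 0.9954 -0.0959 -0.0019]]
```

```bash
python3 - <<'E'
from h import *
d=bot.snapshot("wrist");T=np.array(d["tool_from_camera"]);K=np.array([[d["fx"],0,d["cx"]],[0,d["fy"],d["cy"]],[0,0,1]])
def pt(uv,tz):
    r=T[:3,:3]@np.linalg.inv(K)@np.r_[uv,1.];return T[:3,3]+r*(tz-T[2,3])/r[2]
# standing, tcp z .0534: sticker edge row 344 at cap top; front of band row 301..306
print(pt((318.5,344),.0534-.09),pt((318.5,301),.0534-.087),pt((318.5,284),.0534-.08))
im=cv2.cvtColor(d["color"],cv2.COLOR_RGB2HSV);print([(r,*im[r,318]) for r in range(240,366,3)])
E
```

```text
[-0.00193477  0.00017755 -0.0366    ] [ 0.01330944  0.00016116 -0.0336    ] [ 0.01701482  0.00017905 -0.0266    ]
[(240, np.uint8(80), np.uint8(38), np.uint8(20)), (243, np.uint8(90), np.uint8(24), np.uint8(21)), (246, np.uint8(70), np.uint8(152), np.uint8(89)), (249, np.uint8(71), np.uint8(154), np.uint8(88)), (252, np.uint8(71), np.uint8(152), np.uint8(89)), (255, np.uint8(71), np.uint8(152), np.uint8(89)), (258, np.uint8(70), np.uint8(150), np.uint8(90)), (261, np.uint8(71), np.uint8(156), np.uint8(88)), (264, np.uint8(71), np.uint8(151), np.uint8(88)), (267, np.uint8(71), np.uint8(156), np.uint8(88)), (270, np.uint8(71), np.uint8(154), np.uint8(88)), (273, np.uint8(71), np.uint8(155), np.uint8(89)), (276, np.uint8(70), np.uint8(154), np.uint8(88)), (279, np.uint8(70), np.uint8(150), np.uint8(90)), (282, np.uint8(70), np.uint8(149), np.uint8(89)), (285, np.uint8(71), np.uint8(154), np.uint8(88)), (288, np.uint8(71), np.uint8(155), np.uint8(89)), (291, np.uint8(70), np.uint8(156), np.uint8(88)), (294, np.uint8(71), np.uint8(154), np.uint8(88)), (297, np.uint8(71), np.uint8(152), np
[... 419 characters left out ...]
np.uint8(100), np.uint8(22), np.uint8(69)), (327, np.uint8(105), np.uint8(15), np.uint8(69)), (330, np.uint8(100), np.uint8(11), np.uint8(69)), (333, np.uint8(108), np.uint8(18), np.uint8(69)), (336, np.uint8(108), np.uint8(18), np.uint8(69)), (339, np.uint8(110), np.uint8(24), np.uint8(64)), (342, np.uint8(110), np.uint8(13), np.uint8(58)), (345, np.uint8(12), np.uint8(203), np.uint8(148)), (348, np.uint8(12), np.uint8(201), np.uint8(150)), (351, np.uint8(12), np.uint8(202), np.uint8(149)), (354, np.uint8(12), np.uint8(205), np.uint8(149)), (357, np.uint8(12), np.uint8(202), np.uint8(150)), (360, np.uint8(12), np.uint8(202), np.uint8(150)), (363, np.uint8(12), np.uint8(202), np.uint8(150))]
```

```bash
python3 - <<'E'
from h import *
d=bot.snapshot("wrist");T=np.array(d["tool_from_camera"]);K=np.array([[d["fx"],0,d["cx"]],[0,d["fy"],d["cy"]],[0,0,1]])
def pt(uv,tz):
    r=T[:3,:3]@np.linalg.inv(K)@np.r_[uv,1.];return (T[:3,3]+r*(tz-T[2,3])/r[2]).round(4)
print("band standing, expect x~.019:",pt((318.5,281),.0534-.085))
im=d["color"];hs=cv2.cvtColor(im,cv2.COLOR_RGB2HSV)
print("now green/foot edge (z8, x.019 foot lip or .017):",pt((318,245),.0322-.008))
print([(r,*im[r,318]) for r in range(226,248,2)])
cols=np.where((hs[260,:,0]>55)&(hs[260,:,0]<88)&(hs[260,:,1]>100))[0];print(cols.min(),cols.max(),[pt((c,260),.0322-.03) for c in(cols.min(),cols.max())])
cols=np.where((hs[292,:,0]>55)&(hs[292,:,0]<88)&(hs[292,:,1]>100))[0];print(cols.min(),cols.max())
E
```

```text
band standing, expect x~.019: [ 0.0201  0.0002 -0.0316]
now green/foot edge (z8, x.019 foot lip or .017): [0.0178 0.0001 0.0242]
[(226, np.uint8(164), np.uint8(166), np.uint8(161)), (228, np.uint8(166), np.uint8(169), np.uint8(164)), (230, np.uint8(166), np.uint8(168), np.uint8(163)), (232, np.uint8(166), np.uint8(169), np.uint8(163)), (234, np.uint8(145), np.uint8(146), np.uint8(143)), (236, np.uint8(77), np.uint8(79), np.uint8(76)), (238, np.uint8(13), np.uint8(13), np.uint8(14)), (240, np.uint8(17), np.uint8(20), np.uint8(20)), (242, np.uint8(20), np.uint8(21), np.uint8(22)), (244, np.uint8(33), np.uint8(66), np.uint8(43)), (246, np.uint8(35), np.uint8(90), np.uint8(54))]
290 343 [array([ 0.0171, -0.0123,  0.0022]), array([0.0171, 0.0111, 0.0022])]
283 350
```

The cell is upright in the hand, centred to within about 1 mm and squared to the gauge. Now I'll carry it over the lamp head.

Scaled: 0.0022 m is 0.088, -0.04 m is -1.6.

```bash
python3 shift.py '{"increments":[[-1.2,0.088,0,0,0.02],[-1.6,0.088,0,0,0.02],[-1.6,0.088,0,0,0.02],[-1.6,0.088,0,0,0.02],[-1.6,0.088,0,0,0.02],[-1.2,0.088,0,0,0.02],[-0.72,0,0,0,0.02],[0,0,0,0,0.02],[0,0,0,0,0.02]]}'; python3 - <<'E'
from h import *
st=bot.get_state();print((np.array([.4593,.1882,.0682])-st["eef_pos"])@st["tcp_rot"],st["tcp_rot"].round(3))
E
```

```text
clock: 27.1
eef_pos: [0.4609, 0.1901, 0.1619]
tcp_rot: [[0.096, 0.995, 0.0], [0.995, -0.096, 0.001], [0.001, 0.0, -1.0]]
contact_force: [-0.4, 0.4, -1.3]
finger_gap: 0.0258
gripper_force: 12.0
[-0.00213683 -0.00144282  0.09367639] [[ 0.096  0.995  0.   ]
 [ 0.995 -0.096  0.001]
 [ 0.001  0.    -1.   ]]
```

Scaled: 0.02 m is 0.8, 0.0135 m is 0.54, -0.004 rad is -0.016.

```bash
python3 shift.py '{"increments":[[-0.1,-0.056,0.8,-0.016,0.02],[0,0,0.8,0,0.02],[0,0,0.8,0,0.02],[0,0,0.8,0,0.02],[0,0,0.54,0,0.02],[0,0,0,0,0.02],[0,0,0,0,0.02],[0,0,0,0,0.02]]}'; python3 - <<'E'
from inh import *
st=bot.get_state();e=st["eef_pos"];R=st["tcp_rot"];print((np.array([.4593,.1882,.0682])-e)@R,R[:2,:2].round(4))
for nm,v in(("side",Cam("side","fs.png")),("top",Cam("top","ft.png")),("wrist",Cam("wrist","fw.png"))):
    print(nm,v.proj(e)[0].round())
    for n,lo,hi in(("green",(55,80,50),(88,255,255)),("yel",(15,100,60),(32,255,255)),("blue",(100,150,40),(125,255,255))):
        for c in v.blobs(lo,hi,20):
            r=rect(c)
            if np.hypot(*(np.array(r[0])-v.proj(e)[0]))<130:
                h=cv2.approxPolyDP(c,4,True)[:,0];X=cast(v,h,e-.017*R[:,0],R[:,0]);print(n,np.round(r[0],1),np.round(r[1],1),((X-e)@R).round(4)[:,1:].tolist() if n=="green" else "")
t=Cam("top")
for n,z in(("loupe",.013),("dish",.008)):
    p=t.proj([[.622,.285,.026],[.654,.173,.016]])
a=cv2.imread("pics/top0.png")[:,:,::-1]
for x0,x1,y0,y1 in((300,340,205,245),(350,395,180,228)): print("diff vs start",np.abs(t.im[y0:y1,x0:x1].astype(int)-a[y0:y1,x0:x1]).mean())
E
```

```text
clock: 28.1
eef_pos: [0.4596, 0.1872, 0.0691]
tcp_rot: [[0.092, 0.996, 0.002], [0.996, -0.092, 0.0], [0.0, 0.002, -1.0]]
contact_force: [-0.8, 0.1, -1.2]
finger_gap: 0.0258
gripper_force: 12.0
[ 0.0009283  -0.00042626  0.00094162] [[ 0.0918  0.9958]
 [ 0.9958 -0.0918]]
side [319. 323.]
green [325.3 320.1] [56.3 21.8] [[0.0098, -0.0471], [-0.011, -0.048], [-0.017, -0.0577], [-0.011, -0.048], [-0.011, 0.0224], [0.0095, 0.0178]]
yel [324.4 262.6] [ 6.3 74.7] 
yel [292.3 287.9] [18.9  5.2] 
yel [347.  271.1] [13.6  5.1] 
yel [346.  234.5] [7. 4.] 
top [387. 297.]
yel [354.5 298.5] [11.  3.] 
wrist [318. 298.]
green [317.  271.5] [55. 70.] [[-0.0202, 0.146], [-0.0198, 0.0379], [0.0188, 0.038], [0.0169, 0.1522]]
yel [340.5 383. ] [ 20. 449.] 
yel [397.3 325.5] [69.1 15.7] 
yel [236.3 325.5] [15.5 69.3] 
diff vs start 23.770625
diff vs start 25.78672839506173
```

The cell is within 1 mm of the target. I'll make a small height trim, check the dish and loupe in the side view (the arm covers them in the top view), and confirm it holds steady.

Scaled: 0.001 m is 0.04.

```bash
python3 shift.py '{"increments":[[0,0,0.04,0,0.02],[0,0,0,0,0.02],[0,0,0,0,0.02],[0,0,0,0,0.02]]}'; python3 - <<'E'
from h import *
st=bot.get_state();print((np.array([.4593,.1882,.0682])-st["eef_pos"])@st["tcp_rot"])
a=cv2.imread("pics/side0.png");s=Cam("side","fs2.png")
def dark(im,x0,x1,y0,y1):
    g=cv2.cvtColor(im[y0:y1,x0:x1],cv2.COLOR_BGR2GRAY);m=cv2.moments((g<45).astype(np.uint8),True);return m["m00"],m["m10"]/max(m["m00"],1),m["m01"]/max(m["m00"],1)
b=s.im[:,:,::-1].copy()
print(dark(a,365,410,260,305),dark(b,365,410,260,305))
for nm,(x0,x1,y0,y1) in(("loupe",(370,402,268,300)),("dish",(422,485,298,335))):
    ea,eb=[cv2.Canny(i[y0:y1,x0:x1],40,120) for i in(a,b)]
    sh,rsp=cv2.phaseCorrelate(ea.astype(np.float32),eb.astype(np.float32));print(nm,np.round(sh,2),round(rsp,2),np.abs(a[y0:y1,x0:x1].astype(int)-b[y0:y1,x0:x1]).mean())
E
```

```text
clock: 28.8
eef_pos: [0.459, 0.187, 0.0674]
tcp_rot: [[0.092, 0.996, -0.0], [0.996, -0.092, -0.0], [-0.0, -0.0, -1.0]]
contact_force: [0.1, 0.6, -1.4]
finger_gap: 0.026
gripper_force: 12.0
[ 0.00118482  0.00017257 -0.00077563]
(576.0, 20.890625, 23.34375) (860.0, 19.76860465116279, 17.724418604651163)
loupe [ 0.17 -0.23] 0.78 21.3037109375
dish [-0.02 -0.04] 0.91 26.601744601744603
```

Neither the loupe nor the dish has moved: edge shift is under 0.3 px, and the brightness change comes from the arm's shadow. The pose is within about 1 mm, so I'm handing it in.

```bash
python3 -c "
from bench import bot
print(bot.finish_job())"
```

```text
the job is handed in; nothing more can be done
None
```

I stood the cell upright cap-up and let go, then regripped it by its frosted faces; it is now held in the light gauge within about 1 mm of the beam's middle and square to it, with the dish and loupe unmoved, and the job is handed in.

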